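# Put up the tray easel on its kickstand and hold it

## Robot

A 6-joint arm with a two-finger parallel gripper is mounted at the origin on the work surface. World frame = base frame: x ahead of the robot, y to its left, z up, the work surface at z = 0. Lengths are in m, angles in rad, forces in N, time in s.
With the tool pointing down it reaches from about 0.35 to 0.975 m from the base axis. Payload 7.1 kg.
Tool frame: the origin (TCP) lies midway between the tips of the shut fingers; the grasp point (between the pads) lies 19 mm behind it; z points along the fingers, y is the line along which they close (so a half turn about z gives the same grasp; the last joint's range is limited). The gripper opens to 88 mm and grips with 3 to 60 N. Pads are 20 mm wide; open, the fingers measure 115 mm over their backs; the gripper's body (75 mm by 178 mm) begins 61 mm behind the grasp point.
Start: joints at [-1.349, 0.423, 1.63, -0, 1.089, -0.019], TCP at [0.149, -0.607, 0.223] pointing down, gripper open.
Joint ranges: [-3, 3], [-0.9, 2.11], [0.09, 2.58], [-1.31, 4.45], [0.11, 2.69], [-2.54, 2.54]. Speed limits (rad/s): [2.39, 2.39, 3.01, 3.14, 3.14, 3.14].

## Interface

Orientations are given as a unit quaternion [w, x, y, z].
In Python, from station import move_pose, movel, movej, command_gripper, wait, inverse_kinematics, read_camera, camera_info, MotionError, job_done, get_time, get_joint_pos, get_qvel, get_effort, get_tcp_pos, get_ee_rot, get_ft_force, get_ft_torque, get_grip_width, get_finger_force gives the robot as it stands. Calls block until the motion is done:
- move_pose(position, orientation): joint-space move of the TCP to a pose.
- movel(position, frame=None, v=0.15, until_force=None): straight line of the TCP; frame=None keeps the orientation; v is the mean speed in m/s. With until_force (N) it stops when the force on the tool has changed by that much, and returns True; else False.
- movej(angles): joint-space move.
- command_gripper(opening): opening from 0.0 (shut) to 1.0 (fully open); the grip force is fixed at half the most; returns when the fingers have stopped.
- wait(seconds).
- inverse_kinematics(position, orientation): joint angles nearest the present ones, or None.
- read_camera(name): name is "side" or "top" or "wrist"; returns the picture (420x560x3 uint8, red, green, blue); there is no depth.
- camera_info(name): a dict with "intrinsics" (3x3 intrinsics, pixels), "T" (4x4, takes a point from camera to world coordinates); the wrist camera has in their place "tool_from_camera" (4x4, takes a point from camera to tool coordinates, whose origin is the TCP and whose axes are the flange's). Camera axes: x right, y up, looking along -z (the intrinsics and any distortion apply to the point x, -y, -z); pixel columns grow to the right and rows downward; lengths in m; the calibration is good to about 2 mm. A picture is of the moment at which its call begins: read the wrist's pose just before it. camera_info takes no time and is no camera call.
A pose or a line that the arm cannot do raises MotionError and nothing moves.
- job_done(): hands the job in; it is judged then, once.
Readings, each from a call of its own:
- get_time(): time.
- get_joint_pos(): joint angles.
- get_qvel(): joint speeds.
- get_effort(): joint torques, N m.
- get_tcp_pos(): TCP position.
- get_ee_rot(): TCP orientation.
- get_ft_force(): force on the tool from outside, world axes, zero at the start.
- get_ft_torque(): the same for the moment, N m.
- get_grip_width(): opening from 0.0 (shut) to 1.0 (fully open).
- get_finger_force(): force on a finger pad.
Only numpy, scipy, OpenCV 4.12 (cv2) and the standard library are available. Lean on these libraries where they do the work, as an engineer would, in place of code of your own. Each camera call takes 0.05 s, during which the arm holds its last target. There are 200 camera calls.

## Task

Get the folding tray easel ready for a tray: lift the round rubber foot pad out of the steel pan and lay it flat, centred on the ring marked on the easel's base plate, and let go of it; then flip the easel's kickstand down over centre until it is fully down. Then take hold of the frame's top bar, swing the frame upright until the kickstand's foot presses on the pad, and finish while still holding the bar there, since the frame tips forward again if let go. Leave the biscuit cutter in the pan and the other kitchen things where they are.

Things in the scene. Friction and masses are not known exactly. Their poses are not given: they have to be found in the camera images.
- easel: Fixed base of the folding tray easel: dark steel plate 250 x 200 mm, 6 mm thick, from 80 mm behind the origin (-x, robot side) to 170 mm ahead (+x). z up, y along the frame's hinge line, x points to where the kickstand goes. Origin: on the table, 30 mm straight below the middle of the hinge line.
- frame (a joint): Tip angle of the easel's frame about its hinge line: 0 upright, negative tipped to the robot side (easel -x), positive to +x. Stops at -0.28 and 0.12. A spring and its weight always tip it to -0.28 (2 to 3 N at the top bar). Frame: open rectangle of 16 mm aluminium tube, uprights at y = +-75 mm, a middle rail 115 mm and the top bar 170 mm above the hinge line.
- top_bar: The frame's level round top bar, 16 mm thick, 150 mm long between the uprights, 170 mm from the hinge line (200 mm over the table when upright). Origin: the middle of its axis. y along the bar, z in the frame's plane away from the hinge, x to the kickstand's side: these are the frame's axes.
- kickstand (a joint): Swing of the kickstand, a 12 mm steel rod 140 mm long on the frame: 0 stowed, 1.885 fully down (stops). A spring holds it at either stop; dead centre about 0.9, past 1.1 it snaps down; takes about 1 N at its end. In the frame's axes it points along (0,1,0)cos a + (sin 35deg, 0, -cos 35deg)sin a, a = value - 8deg: from sideways (+y) out to +x and down, 10deg past straight.
- kick_pivot (a point): The kickstand's pivot, on a dark block at the back of the frame's middle rail: in the frame's axes 28 mm in +x, 24 mm in +y and 115 mm above the hinge line. Stowed, the kickstand runs from here across the back of the +y upright and sticks out about 88 mm beyond it.
- kick_foot: Black rubber ball, 20 mm across, at the kickstand's outer end. Origin: its centre. With the kickstand fully down and the frame upright it just touches the top of a pad lying on the ring.
- seat (a point): Centre of the 54 mm white ring marked on top of the easel's base plate, 107 mm in easel +x from its origin, 6 mm above the table: where the pad belongs. Nothing stands over it while the kickstand is stowed.
- foot_pad: Round black rubber pad, 46 mm across, 16 mm thick, 50 g, lying flat in the steel pan. Origin: centre of its underside, z up.
- cutter: Square biscuit cutter of thin sheet steel, open top and bottom, 45 x 45 mm, 30 mm high, in the pan beside the pad. Leave it. Origin: centre of its underside.
- pan: Open stainless steel food pan, fixed, 165 mm (its x) by 265 mm (its y), 65 mm high, walls and floor 4 mm thick. Origin: centre of its underside. The pad and the cutter lie about 65 mm either side of its middle along its y, which is which changes.
- bread: Slice of bread lying on the table, about 110 x 72 mm, 20 mm thick. Leave it. Origin: underside, about its middle.
- brush: Pastry brush lying on the table, 220 mm long. Leave it. Origin: underside.
- cup: Steel cup, 70 mm across, 75 mm high. Leave it. Origin: centre of its underside.
- herbs: Green glass jar of herbs, 54 mm across, 100 mm high. Leave it. Origin: centre of its underside.
- bowl: Steel bowl, 130 mm across, 55 mm high. Leave it. Origin: centre of its underside.
- spatula: Spatula with black handle lying on the table, 260 mm long. Leave it. Origin: underside.

How it is judged:
By the outcome, as a careful person would: the job done as asked, in the order asked, and still so for the second after the job is handed in, while the arm keeps its last pose, push and grip.
It also fails if it takes over 61 s, if anything falls off the work surface, if the arm or the gripper's body presses on something with over 40 N, if the wrist force passes 120 N, or if a joint passes its speed limit or range.

## Working session

There is one attempt and no reset: what is moved stays moved. The work goes in short steps, each a Python script; the robot and the scene stay as the last script left them, time stands still between calls to the robot, and variables do not carry over. Pictures are saved under pics/ and viewed, at most 10 in all, crops included, and the job is handed in when it is done.

```bash
mkdir -p pics; ls; python3 - <<'E'
from station import *
import cv2
for n in("top","side"):
    cv2.imwrite(f"pics/{n}0.png",read_camera(n)[:,:,::-1]); i=camera_info(n); print(n,i)
print(camera_info("wrist"),get_time(),get_ee_rot())
E
```

```text
pics
top {'intrinsics': array([[509.15549239,   0.        , 279.77478777],
       [  0.        , 509.15549239, 200.53678538],
       [  0.        ,   0.        ,   1.        ]]), 'T': array([[ 0.02889052,  0.99424262, -0.10318404,  0.38848301],
       [-0.99949782,  0.02738947, -0.01593498, -0.07797069],
       [-0.01301708,  0.10359259,  0.99453463,  1.57908241],
       [ 0.        ,  0.        ,  0.        ,  1.        ]])}
side {'intrinsics': array([[416.84897725,   0.        , 284.55638994],
       [  0.        , 416.84897725, 206.84960265],
       [  0.        ,   0.        ,   1.        ]]), 'T': array([[-0.81371449,  0.33613759, -0.47421541, -0.08237197],
       [-0.58104654, -0.4927368 ,  0.64776181,  0.81864492],
       [-0.01592629,  0.80263439,  0.59625865,  0.93544693],
       [ 0.        ,  0.        ,  0.        ,  1.        ]])}
{'intrinsics': array([[360.84024763,   0.        , 276.08654243],
       [  0.        , 360.84024763, 208.72149372],
       [  0.        ,   0.        ,   1.        ]]), 'tool_from_camera': array([[-2.77406251e-05,  9.64276407e-01,  2.64898111e-01,
         7.24807304e-02],
       [ 9.99999908e-01,  1.40265749e-04, -4.05870504e-04,
        -6.32691514e-04],
       [-4.28527484e-04,  2.64898075e-01, -9.64276322e-01,
        -1.61757573e-01],
       [ 0.00000000e+00,  0.00000000e+00,  0.00000000e+00,
         1.00000000e+00]])} 0.1 [-6.79957349e-04  9.92756561e-01  1.20141339e-01 -7.87932974e-05]
```

View pics/top0.png

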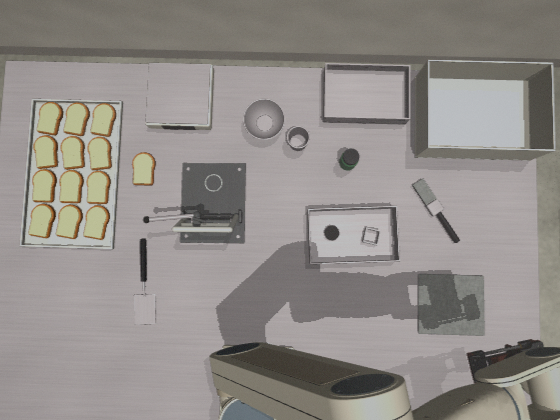

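View pics/side0.png

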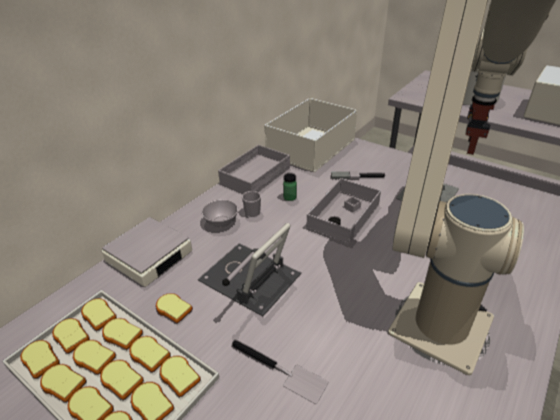

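The top view shows the pad at (332,232), the cutter at (370,235), the ring at (213,183), plate corners about (182,163), (246,163), (245,243) and (182,243), and the kick foot at (146,219). The side view agrees with this layout.

```bash
cat > h.py <<'E'
from station import *
import numpy as np, cv2
from scipy.spatial.transform import Rotation as R
def quat(M): q=R.from_matrix(M).as_quat(); return [q[3],q[0],q[1],q[2]]
def rotm(): q=get_ee_rot(); return R.from_quat([q[1],q[2],q[3],q[0]]).as_matrix()
def camT(n):
    i=camera_info(n)
    if n!="wrist": return i["intrinsics"],i["T"]
    T=np.eye(4);T[:3,:3]=rotm();T[:3,3]=get_tcp_pos(); return i["intrinsics"],T@i["tool_from_camera"]
def pix2w(K,T,uv,z):
    d=np.linalg.inv(K)@[uv[0],uv[1],1]; d=T[:3,:3]@(d*[1,-1,-1]); o=T[:3,3]
    return o+d*(z-o[2])/d[2]
def w2pix(K,T,p):
    c=T[:3,:3].T@(np.asarray(p)-T[:3,3]); c=K@(c*[1,-1,-1]); return c[:2]/c[2]
def look(n,f,scale=1):
    K,T=camT(n); im=read_camera(n)[:,:,::-1].copy(); cv2.imwrite(f"pics/{f}.png",im); return im,K,T
def down(a):  # tool z down, tool y (closing) along world angle a
    y=np.array([np.cos(a),np.sin(a),0]); z=np.array([0,0,-1.]); return np.c_[np.cross(y,z),y,z]
E
python3 - <<'E'
from h import *
K,T=camT("top")
for n,uv,z in [("pad",(332,232),.02),("cutter",(370,235),.03),("ring",(213.5,183),.006),("c1",(182,163),.006),("c2",(246,163),.006),("c3",(245,243),.006),("c4",(182,243),.006),
 ("p1",(307,209),.065),("p2",(396,206),.065),("p3",(399,261),.065),("p4",(309,265),.065),("foot",(146,219),.14)]:
    print(n,pix2w(K,T,uv,z).round(3))
im=cv2.imread("pics/top0.png")[140:280,120:420]; cv2.imwrite("pics/topc.png",cv2.resize(im,None,fx=2.66,fy=2.66,interpolation=cv2.INTER_CUBIC))
E
```

```text
pad [ 0.458 -0.215  0.02 ]
cutter [ 0.452 -0.33   0.03 ]
ring [0.601 0.156 0.006]
c1 [0.662 0.257 0.006]
c2 [0.667 0.056 0.006]
c3 [0.417 0.051 0.006]
c4 [0.412 0.245 0.006]
p1 [ 0.522 -0.136  0.065]
p2 [ 0.539 -0.4    0.065]
p3 [ 0.376 -0.41   0.065]
p4 [ 0.357 -0.145  0.065]
foot [0.475 0.324 0.14 ]
```

View pics/topc.png

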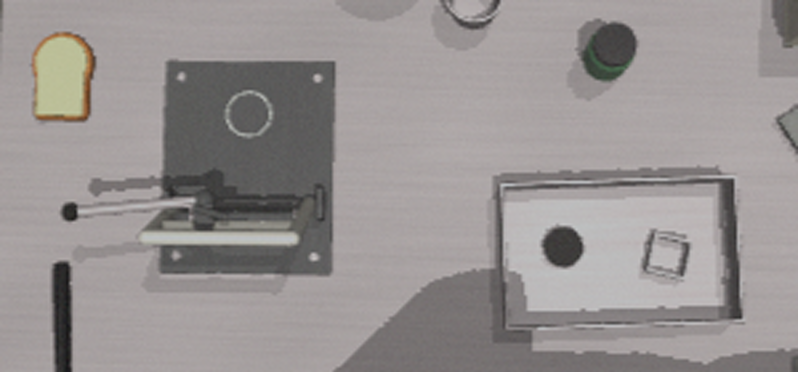

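The crop confirms the pad at about (332,232) and the ring at (213.6,183), with the easel nearly aligned to world. I'll go above the pad and take a close look.

```bash
cat >> h.py <<'E'
def blob(im,K,T,guess,mask):
    "centroid of the mask's component nearest the guessed point's pixel"
    n,_,st,ce=cv2.connectedComponentsWithStats(mask.astype(np.uint8))
    g=w2pix(K,T,guess); k=[i for i in range(1,n) if st[i,4]>150]
    i=min(k,key=lambda i:np.hypot(*(ce[i]-g))); return ce[i],st[i],g
E
python3 - <<'E'
from h import *
move_pose([.458,-.215,.2],quat(down(-np.pi/2)))
im,K,T=look("wrist","w1")
c,s,g=blob(im,K,T,[.458,-.215,.02],im.max(2)<60)
print(c,s,g,pix2w(K,T,c,.019),get_time(),get_joint_pos(),get_tcp_pos())
E
```

```text
[273.84035608 187.26053412] [ 251  164   46   47 1685] [275.92015771 187.23927027] [ 0.4577688  -0.21298356  0.019     ] 1.9667 [-4.63761916e-01  2.79734975e-01  1.90845803e+00 -1.10764309e-04
  9.53127035e-01  1.10807128e+00] [ 0.45792993 -0.2157563   0.20005936]
```

View pics/w1.png

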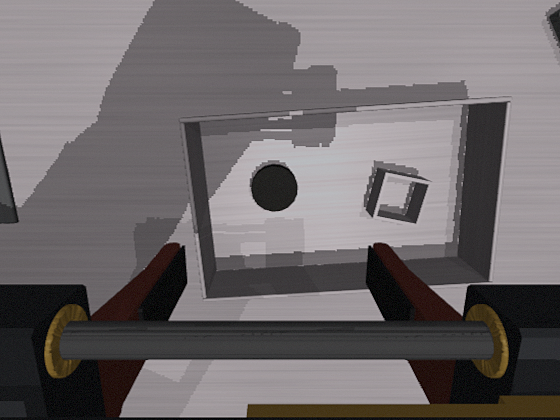

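The wrist view shows the pad at (274,187), with clear floor around it and the cutter well to the right. I'll grasp it, carry it over, then look at the ring.

```bash
python3 - <<'E'
from h import *
command_gripper(.75)
movel([.4577,-.213,.04]); print(movel([.4577,-.213,.0065],v=.05,until_force=8),get_tcp_pos())
command_gripper(.3); print("grip",get_grip_width()*88,get_finger_force())
movel([.4577,-.213,.2],v=.2)
q=quat(down(-np.pi/2)); print("lift",get_grip_width()*88,get_finger_force())
move_pose([.61,-.05,.24],q); move_pose([.601,.156,.2],q)
im,K,T=look("wrist","w2"); print(w2pix(K,T,[.601,.156,.006]),get_tcp_pos(),get_time())
E
```

```text
False [ 0.457722   -0.21300155  0.00644584]
grip 45.54903118680752 30.00049978494644
lift 45.47493629808508 29.999880194664
[275.07053723 184.5715532 ] [0.6014659  0.15421041 0.20039088] 7.9333
```

View pics/w2.png

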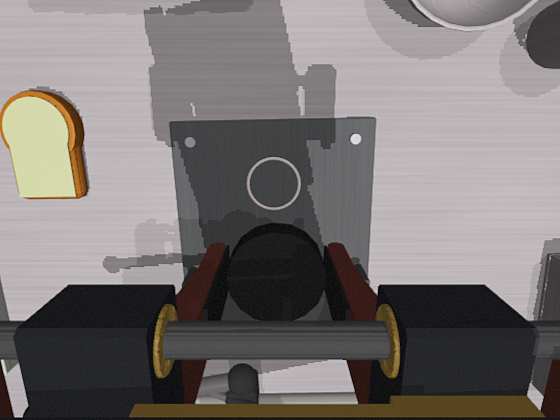

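The ring is centred at (274,183) and the plate's far edge slopes about 0.025 rad (easel yaw). I'll correct the position, place the pad and check.

```bash
python3 - <<'E'
from h import *
K,T=camT("wrist")
r=pix2w(K,T,(274,183),.006); print("ring",r)
x,y=r[:2]
movel([x,y,.03]); print(movel([x,y,.0075],v=.03,until_force=5),get_tcp_pos(),get_ft_force())
command_gripper(.75); movel([x,y,.05],v=.1); movel([x,y,.2],v=.25)
im,K,T=look("wrist","w3"); print(w2pix(K,T,[x,y,.006]),w2pix(K,T,[x,y,.022]),get_tcp_pos(),get_time())
a,b,_,_=[int(v) for v in (*w2pix(K,T,[x,y,.006]),0,0)]
cv2.imwrite("pics/w3c.png",cv2.resize(im[40:280,100:420],None,fx=2.4,fy=2.4))
E
```

```text
ring [0.6028871  0.15676488 0.006     ]
True [0.60250432 0.15669414 0.00837737] [0.10121331 0.52692931 3.4941008 ]
[276.15095926 182.85214465] [276.17240591 186.1981022 ] [0.60150597 0.15642677 0.19782182] 11.8
```

View pics/w3c.png

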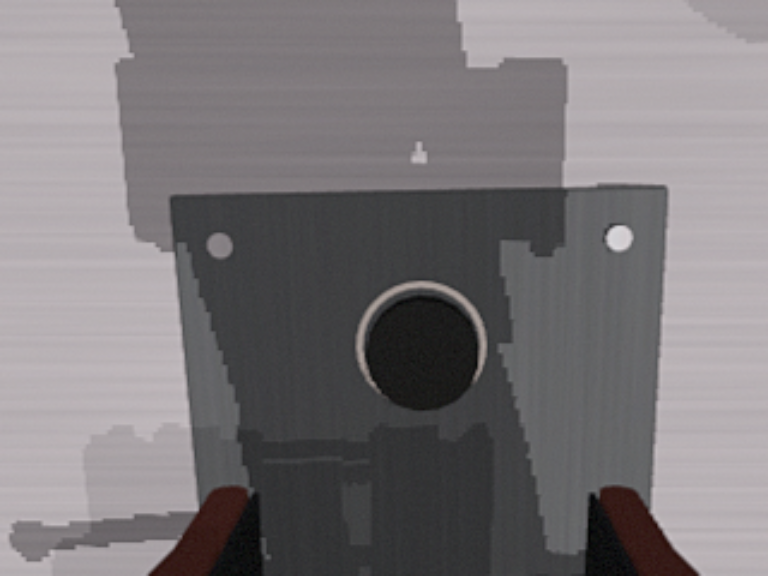

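The pad sits inside the ring, at (422,352) against the ring at (422,346), about 1 mm off centre once parallax is allowed for. Next I push the kickstand along its arc with the fingers shut.

```bash
cat >> h.py <<'E'
psi=.023; Rz=R.from_euler('z',psi).as_matrix(); ring=np.array([.6015,.157,0]); E0=ring-Rz@[.107,0,0]
def e2w(p): return E0+Rz@np.asarray(p,float)
def f2w(p,th): # frame axes (origin at hinge line) to world
    return e2w(R.from_euler('y',th).apply(p)+[0,0,.03])
def rod(val,r,th=-.28):
    a=val-np.radians(8); s=np.radians(35); D=np.array([np.sin(s),0,-np.cos(s)]); Y=np.array([0,1.,0])
    p=f2w(np.array([.028,.024,.115])+r*(np.cos(a)*Y+np.sin(a)*D),th)
    t=f2w(-np.sin(a)*Y+np.cos(a)*D,th)-f2w([0,0,0],th); return p,t
E
python3 - <<'E'
from h import *
q=quat(down(-np.pi/2+psi))
command_gripper(0)
def tool(v,off,r=.115,below=.015):
    p,t=rod(v,r); h=t*[1,1,0]; h/=np.linalg.norm(h); return p-h*off-[0,0,below]
s=tool(0,.045)
movel([.60,.157,.29],v=.25); move_pose([s[0],s[1],.29],q); movel(s)
f0=get_ft_force()
for v in (0,.25,.5,.75,1.0,1.2,1.4,1.55):
    try: movel(tool(v,.02),v=.12)
    except MotionError as e: print(v,e); break
    print(v,get_tcp_pos().round(3) if hasattr(get_tcp_pos(),'round') else get_tcp_pos(),np.round(np.array(get_ft_force())-f0,1),get_time())
look("side","s1")
im=cv2.imread("pics/s1.png")[180:340,140:360]; cv2.imwrite("pics/s1c.png",cv2.resize(im,None,fx=3.6,fy=3.6))
E
```

```text
0 [0.455 0.288 0.144] [-0.7 -0.7 -0.6] 15.7167
0.25 [0.476 0.295 0.125] [-1.4  0.4 -0.3] 16.1083
0.5 [0.5   0.295 0.108] [-1.1 -0.2 -0.9] 16.5
0.75 [0.523 0.287 0.092] [-1.7  0.2  0.5] 16.8917
1.0 [0.544 0.271 0.078] [-0.8 -0.1 -0.1] 17.2833
1.2 [0.557 0.254 0.07 ] [-0.9 -0.4 -0.8] 17.625
1.4 [0.568 0.235 0.064] [-0.4  0.1 -0.3] 17.9667
1.55 [0.574 0.218 0.062] [-1.  -0.3 -0. ] 18.2583
```

View pics/s1c.png

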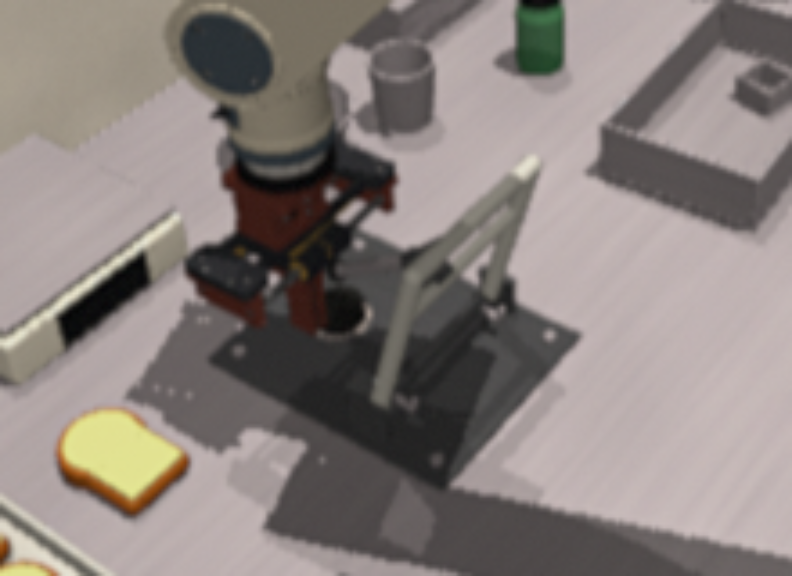

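The kickstand no longer sticks out on the +y side, so it appears to have swung down, and the pad at about (345,312) is undisturbed. I'll back off, go above the bar and look.

```bash
cat >> h.py <<'E'
def fq(th): return quat(Rz@R.from_euler('y',th).as_matrix()@down(0))
def bar(th,out=0): return f2w([0,0,.151+out],th)
E
python3 - <<'E'
from h import *
p=np.array(get_tcp_pos()); movel(p+[.01,.06,.01],v=.2); movel(p+[.01,.06,.23],v=.3)
command_gripper(.7)
move_pose(bar(-.28,.12),fq(-.28))
im,K,T=look("wrist","w4"); print([(round(g,2),w2pix(K,T,f2w([0,0,.17],g)).round(0)) for g in (-.28,)],w2pix(K,T,rod(1.885,.14)[0]),w2pix(K,T,ring+[0,0,.022]),get_tcp_pos(),get_time())
E
```

```text
[(-0.28, array([275., 210.]))] [363.93062295 172.52534982] [351.92087489 167.21665236] [0.42033136 0.153132   0.29078988] 22.1083
```

View pics/w4.png

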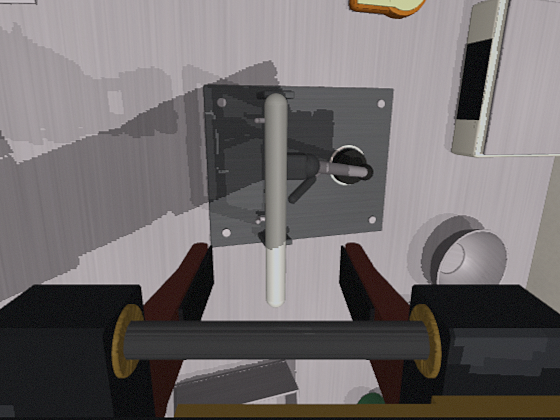

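The foot is at (365,172), where the fully-down prediction puts it, and the bar at column 276 matches its prediction of 275. I'll grasp the bar and swing the frame up.

```bash
python3 - <<'E'
from h import *
print(movel(bar(-.28),v=.12,until_force=10))
command_gripper(0.05); print("grip",get_grip_width()*88,get_finger_force(),get_ft_force())
for th in (-.22,-.16,-.10,-.06,-.03):
    movel(bar(th),frame=fq(th),v=.06); print(th,np.round(get_ft_force(),1))
for th in np.arange(-.02,.03,.005):
    s=movel(bar(th),frame=fq(th),v=.02); f=np.array(get_ft_force()); print(round(th,3),f.round(1),np.round(get_tcp_pos(),4))
    if f[0]<-9: break
print(get_time(),get_grip_width()*88)
look("side","s2")
im=cv2.imread("pics/s2.png")[180:340,140:360]; cv2.imwrite("pics/s2c.png",cv2.resize(im,None,fx=3.6,fy=3.6))
E
```

```text
False
grip 15.17822002375862 30.00042289495468 [-0.21392814 -1.22392107  0.52315951]
-0.22 [-3.8 -0.1  4.7]
-0.16 [-3.4 -1.   6.7]
-0.1 [-3.8 -2.3  7.3]
-0.06 [-3.3 -2.1  6.6]
-0.03 [-2.2 -3.4  6.8]
-0.02 [-1.9 -1.8  7. ] [0.4911 0.1542 0.181 ]
-0.015 [-1.7 -3.7  6. ] [0.4918 0.1542 0.181 ]
-0.01 [-2.  -2.3  6.6] [0.4926 0.1543 0.181 ]
-0.005 [-1.9 -3.2  5.5] [0.4934 0.1543 0.1811]
0.0 [-1.1 -2.6  6.9] [0.4941 0.1543 0.1811]
0.005 [-1.7 -2.5  5.8] [0.4949 0.1543 0.1811]
0.01 [-2.5 -3.3  7.1] [0.4954 0.1544 0.1811]
0.015 [-5.3 -3.1  8.9] [0.4955 0.1543 0.181 ]
0.02 [-7.9 -3.3 11.2] [0.4957 0.1543 0.1811]
0.025 [-10.2  -2.2  14.6] [0.4958 0.1543 0.1811]
27.9417 14.9062255105695
```

View pics/s2c.png

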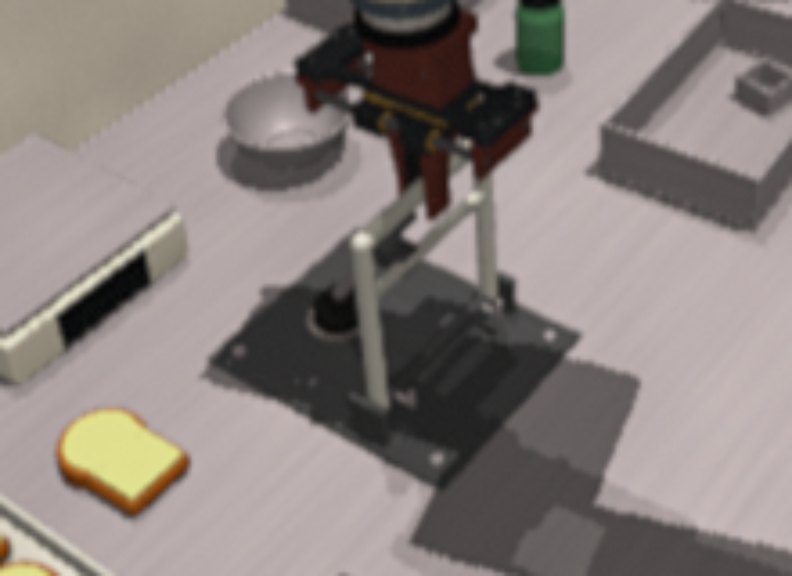

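The frame is upright and the foot rests on the pad at about (338,310). The reaction force rises sharply at that point, from about -2 N to -10 N, so the foot is pressing. I'll check that it holds and hand in.

```bash
python3 - <<'E'
from h import *
wait(.7); print(get_ft_force(),get_grip_width()*88,get_time()); print(job_done())
E
```

```text
[-9.58650256 -2.46236433 13.10936434] 15.200905514121203 28.6917
the job is handed in; nothing more can be done
None
```

I handed the job in at 28.7 s: the pad is on the ring about 1 mm off centre, the kickstand is fully down, and the arm still holds the frame upright with the foot pressing on the pad (about 10 N at the bar).

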